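Take the shallow box out of the middle of the stack

ROBOT

A 7-joint arm with a two-finger parallel gripper is mounted at the origin on a cart in front of the work surface, level with it; the furniture and walls round the work are solid. World frame = base frame: x ahead of the robot, y to its left, z up, the work surface at z = 0. Lengths are in mm, angles in rad, forces in N, time in s.
With the tool pointing down it reaches from about 425 to 975 mm from the base axis. Payload 16.7 kg.
Tool frame: the origin (TCP) lies on the centre line of the jaws, within the pads' length; the fingertips stand 25 mm ahead of it and the grasp point (between the pads) lies 6 mm ahead of it; z points along the fingers, y is the line along which they close (so a half turn about z gives the same grasp; the last joint's range is limited). The gripper opens to 85 mm and grips with 20 to 120 N. Pads are 22 mm wide; open, the fingers measure 114 mm over their backs; the gripper's body (76 mm by 85 mm) begins 54 mm behind the grasp point. The pads swing forward as they close: fully open they stand 13 mm farther back than shut.
Start: joints at [1.065, 0.426, 0.074, 1.606, -0.034, 1.111, -0.067], TCP at [235.097, -632.699, 256.302] pointing down, gripper open.
Joint ranges: [-2.85, 2.85], [-0.5, 2.14], [-1.23, 1.37], [0.21, 2.46], [-1.02, 4.16], [0.16, 2.05], [-2.73, 2.73]. Speed limits (rad/s): [1.89, 1.89, 2.39, 2.39, 3.01, 3.01, 3.01].

INTERFACE

Orientations are given as a 3x3 rotation matrix whose columns are the frame's x, y, z axes.
In Python, from rig import r gives the robot as it stands.
- The arm moves only by the shell command python3 -m crank 'ROWS' [FORCE]. ROWS is a JSON object of lists of equal length, an entry for each row: "fingers": the closure, from 0 (fully open) to 1 (shut); "travel": the shift along the tool's x, y, z in cm, a list of three; "rot": the turn, a rotation vector about the tool's x, y, z in degrees, a list of three. A call has 1 to 12 rows; each row shifts and turns the commanded pose from where the row before left it, along the tool's axes as they then stand; what a row does not reach is not made up. A row lasts 1/8 s, in which the tool goes at most 62.5 mm and 10.7 degrees, less where a joint would pass 70% of its speed; a pose out of reach is approached as far as the arm can. A call with a gripper value outside its range is refused whole. The fingers move at their own pace and stop on an object; FORCE is the grip in N (left out, the last holds). Time passes only in rows, so rows that do not move let the fingers close. It gives the time, the measured TCP pose, the force, the opening and the grip force at its end, in the units of the state.
- r.read_state(): the state, without advancing time (a new reading comes with each control period).
- r.get_image(name): name is "side" or "top" or "wrist"; returns a dict with "pixels" (400x640x3 uint8, red, green, blue), "depth" (400x640 float32, mm along the optical axis (not along the pixel's ray), 0 where there is no reading), "fx", "fy", "cx", "cy" (pixels), "R" (3x3) and "t" (3): a world point X has camera coordinates R X + t. Camera axes: x right, y down, z forward; pixel columns grow to the right and rows downward; lengths in mm; the calibration is good to about 2 mm. A picture is of the moment at which its call begins.
- r.close_job(): hands the job in; it is judged then, once.
The state is a dict: "clock": time; "joints": joint angles; "dq": joint speeds; "effort": joint torques, N m; "eef_pos": TCP position; "tcp_rot": TCP orientation; "contact_force": force on the tool from outside, world axes, zero at the start; "moment": the same for the moment, N m; "width": opening from 0.0 (shut) to 1.0 (fully open); "grip_force": force on a finger pad.
Only numpy, scipy, OpenCV 4.12 (cv2) and the standard library are available. Lean on these libraries where they do the work, as an engineer would, in place of code of your own. Each camera call takes 0.05 s, during which the arm holds its last target. There are 200 camera calls.

TASK

Three lidded boxes are stacked on the worktop and the shallow one in the middle is wanted in the coffee caddy, the wooden tray with a front rail. Lift the top box off and set it aside on the free worktop, then lift the shallow box over the caddy's rail and lay it flat, lid up, on the caddy's floor; finally set the top box back squarely on the lowest box, without dropping it. The lowest box stays where it is, no box may be tipped over, and the other things are left alone.

Things in the scene. Friction and masses are not known exactly. Their poses are not given: they have to be found in the camera images.
- upper_box_center (a point): Centre (half-way up) of the box on top of the stack: dark steel box with a flush pale wooden lid, 60 mm wide along its own x, 120 mm long along its own y, 44 mm high (z up); about 0.28 kg; straight sides, no catch, the boxes merely stand on one another, nearly square. The point is 22 mm above its underside.
- shallow_box_center (a point): Centre (half-way up) of the shallow box in the middle of the stack: same make, 60 mm wide along its own x, 120 mm long along its own y, 34 mm high (z up), the lowest of the three in height; about 0.22 kg. The point is 17 mm above its underside.
- lower_box_center (a point): Centre (half-way up) of the lowest box of the stack, standing on the worktop: same make, 60 mm wide along its own x, 120 mm long along its own y, 56 mm high (z up); about 0.6 kg. The point is 28 mm above its underside. The stack stands left or right of the robot's centre line with its long sides roughly facing the robot, the caddy on the other side.
- caddy_floor (a point): Middle of the caddy's inner floor (z up, 10 mm above the worktop). Fixed wooden tray, inside 150 mm (its x, away from the robot) by 160 mm (its y, to the left); walls 8 mm thick. Front rail (-x) and ends rise 26 mm above the floor, back wall 36 mm. Empty: the shallow box fits in it at any angle, best centred, long side parallel to the rail.
- free_spot (a point): Fixed point on the bare worktop nearly straight ahead of the robot, between stack and caddy; the surface is free for at least 75 mm all round of it. A good place to set the top box aside.
- capsule_center (a point): Centre of the black coffee capsule at the front right of the worktop, 57 mm in diameter, 34 mm high; a bystander.
- spice_jar_center (a point): Centre of a spice jar with a dark cap at the back of the worktop, 41 mm in diameter, 105 mm high; a bystander.
- spice_jar_2_center (a point): Centre of the other spice jar at the back, 41 mm in diameter, 105 mm high; a bystander.
- mug_center (a point): Centre of the mug at the back of the worktop, 80 mm across without its handle, 91 mm high; a bystander.
- cup_center (a point): Centre of the clay espresso cup at the right of the worktop, 61 mm across without its handle, 58 mm high; a bystander.
There are look-alikes about, which are no part of the job. What is shaped like the part that bears upper_box_center but purple is not meant.

How it is judged (in metres and radians):
On the way, in this order (a step that is already met when the one before it is completed fails the run):
1. the top box is off the stack and set down on the worktop, the shallow box still lying on the lowest one (horizontal distance between upper_box_center and shallow_box_center above 0.07 m and height (world z) of upper_box_center between 0.018 and 0.026 m and distance of each of shallow_box_center, lower_box_center from where it was at the start of the episode below 0.03 m), for 0.2 s.
2. the shallow box lies flat, lid up, on the caddy's floor (z of shallow_box_center in the frame of caddy_floor between 0.013 and 0.021 m and x of shallow_box_center in the frame of caddy_floor between -0.075 and 0.075 m and y of shallow_box_center in the frame of caddy_floor between -0.08 and 0.08 m and angle between shallow_box_center's own z axis and vertical below 0.08 rad), for 0.2 s.
At the end, for the whole second after the job is handed in: The shallow box lies flat and lid up (within 0.08 rad) on the caddy's floor behind the rail (within 4 mm of lying height); the former top box stands lid up directly on the lowest box, centres within 15 mm and sides parallel within 0.2 rad; the lowest box has moved less than 30 mm (all of step 2 and horizontal distance between upper_box_center and lower_box_center below 0.015 m and z of upper_box_center in the frame of lower_box_center between 0.046 and 0.054 m and angle between the y axis of upper_box_center and the y axis of lower_box_center, either way round below 0.2 rad and angle between each of upper_box_center, lower_box_center's own z axis and vertical below 0.08 rad and distance of lower_box_center from where it was at the start of the episode below 0.03 m); the robot touches nothing.
It fails at once if a box of the stack is tipped by more than 0.6 rad (angle between any of upper_box_center, shallow_box_center, lower_box_center's own z axis and vertical above 0.6 rad).
It fails at once if the top box is dropped on the lowest box: it strikes it with more than 60 N (contact force between upper_box and lower_box above 60 N).
It fails at once if a bystander is displaced by more than 30 mm (distance of any of capsule_center, spice_jar_center, spice_jar_2_center, mug_center, cup_center from where it was at the start of the episode above 0.03 m).
It also fails if it takes over 69 s, if anything falls off the work surface, if the arm or the gripper's body presses on something with over 40 N, if the wrist force passes 120 N, or if a joint passes its speed limit or range.

## Working session

There is one attempt and no reset: what is moved stays moved. The work goes in short steps, Python scripts to look and compute and a shell command to move; the robot and the scene stay as the last step left them, time stands still between calls to the robot, and variables do not carry over. Pictures are saved under pics/ and viewed, at most 10 in all, crops included, and the job is handed in when it is done.

```bash
mkdir -p pics; ls; python3 - <<'E'
from rig import r
import cv2,numpy as np
s=r.read_state();print({k:np.round(v,3).tolist() for k,v in s.items()})
for n in("top","side"):
    im=r.get_image(n);np.savez(f"{n}0.npz",**im);cv2.imwrite(f"pics/{n}0.png",im["pixels"][:,:,::-1])
    print(n,im["fx"],im["cx"],im["cy"],np.round(im["R"],3).tolist(),np.round(im["t"]).tolist())
E
```

```text
pics
{'clock': 0.0, 'joints': [1.065, 0.427, 0.074, 1.607, -0.034, 1.111, -0.067], 'dq': [-0.001, 0.001, -0.001, 0.0, 0.0, 0.0, 0.0], 'effort': [-0.001, -94.984, 3.76, -46.352, 0.019, 0.01, -0.0], 'eef_pos': [234.995, -632.358, 255.615], 'tcp_rot': [[0.937, 0.348, -0.001], [0.348, -0.937, 0.001], [-0.0, -0.001, -1.0]], 'contact_force': [-0.141, 0.566, 0.297], 'moment': [0.039, -0.002, 0.057], 'grip_force': 0.0, 'width': 1.001}
top 406.1477880449239 318.9857377767264 199.96818824399503 [[-0.021, -1.0, 0.004], [-0.999, 0.021, -0.029], [0.029, -0.005, -1.0]] [-110.0, 559.0, 1005.0]
side 463.841144373295 315.4217879740546 199.75935423499843 [[-0.933, -0.361, -0.013], [-0.222, 0.602, -0.767], [0.285, -0.713, -0.641]] [506.0, 272.0, 812.0]
```

View pics/top0.png

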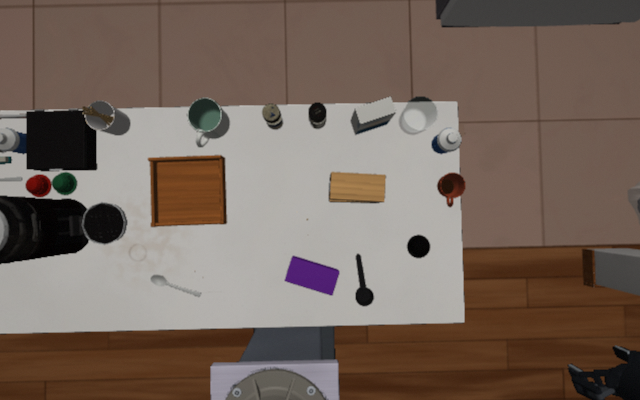

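View pics/side0.png

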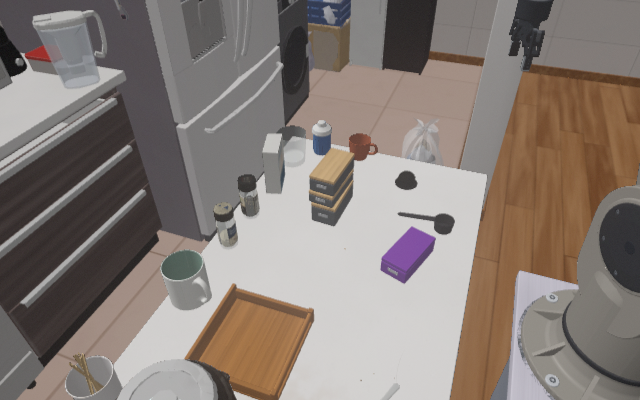

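Top picture: the stack's pale lid is at (357,187); the purple look-alike lies at (312,275) and is ruled out by colour; the caddy is at (188,190), mug (205,115), jars (272,115) and (317,115), capsule (418,246), cup (452,186). The side view shows the three-box stack at (332,187), purple box alone at (408,255). Candidates: (357,187) wood-lidded stack (chosen), (312,275) purple box, (374,115) grey carton.

```bash
cat > h.py <<'E'
import numpy as np,cv2
def cloud(im):
    d=im["depth"];v,u=np.mgrid[:d.shape[0],:d.shape[1]]
    c=np.stack([(u-im["cx"])/im["fx"]*d,(v-im["cy"])/im["fy"]*d,d],-1)
    X=(c-im["t"])@im["R"]; X[d==0]=np.nan; return X
def rect(X,sel,name):
    p=X[sel][:,:2].astype(np.float32);(c,wh,a)=cv2.minAreaRect(p)
    if wh[0]>wh[1]: a+=90; wh=wh[::-1]   # a: direction of short side, deg
    a=(a+90)%180-90
    z=np.median(X[sel][:,2]); print(name,"n",len(p),"c",np.round(c,1),"wh",np.round(wh,1),"short-axis deg",round(a,2),"z",round(float(z),1),"mean",p.mean(0).round(1)); return c,a,z
E
python3 - <<'E'
from h import *
im=dict(np.load("top0.npz"));X=cloud(im);Z=X[...,2]
v,u=np.mgrid[:400,:640]
w=lambda a,b,c,d:(u>=a)&(u<=b)&(v>=c)&(v<=d)
rect(X,w(315,400,160,215)&(Z>122)&(Z<150),"top")
rect(X,w(280,345,250,300)&(Z>25)&(Z<70),"purple")
rect(X,w(142,235,145,235)&(Z>4),"caddyall")
rect(X,w(142,235,145,235)&(Z>28)&(Z<60),"caddyrim")
rect(X,w(160,218,165,218)&(Z>4)&(Z<17),"floor")
print("table z",np.median(Z[210:240,240:280]))
for n,b in dict(capsule=(405,432,233,260),jar=(262,283,101,127),jar2=(307,328,101,127),carton=(352,396,95,135),cup=(435,467,172,208),spoon=(350,376,250,308)).items():
    s=w(*b)&(Z>15);p=X[s];print(n,p[:,:3].mean(0).round(),p.min(0).round(),p.max(0).round())
s=dict(np.load("side0.npz"));XS=cloud(s)
a=im["pixels"][155:220,310:405,::-1];b=s["pixels"][140:230,295:370,::-1]
a=cv2.resize(a,None,fx=4,fy=4);b=cv2.resize(b,None,fx=5,fy=5,interpolation=cv2.INTER_CUBIC)
o=np.zeros((450,380+375,3),np.uint8);o[:260,:380]=a;o[:450,380:]=b;cv2.imwrite("pics/crop1.png",o)
E
```

```text
top n 1502 c [ 581.5 -204.6] wh [ 60.  120.2] short-axis deg -4.44 z 134.5 mean [ 581.2 -204.3]
purple n 1298 c [374.7 -98.5] wh [ 60.9 121.1] short-axis deg -18.44 z 44.6 mean [375.9 -99.2]
caddyall n 5310 c [588.2 204.3] wh [225.2 232.7] short-axis deg -1.21 z 11.6 mean [587.6 203.4]
caddyrim n 1065 c [598.  200.9] wh [177.2 190.8] short-axis deg -88.8 z 36.6 mean [590.4 201.1]
floor n 3173 c [584.2 201.9] wh [132.4 147.4] short-axis deg -1.19 z 10.9 mean [584.  201.1]
table z nan
capsule [ 438. -364.   28.] [ 418. -388.   15.] [ 457. -344.   40.]
jar [751. -17.  91.] [736. -34.  18.] [777.   4. 111.]
jar2 [ 751. -120.   90.] [ 736. -141.   17.] [777. -99. 110.]
carton [ 745. -246.  107.] [ 721. -294.   15.] [ 781. -203.  131.]
cup [ 582. -444.   41.] [ 534. -469.   15.] [ 615. -408.   62.]
spoon [ 360. -220.   29.] [ 298. -245.   16.] [ 424. -204.   35.]
```

View pics/crop1.png

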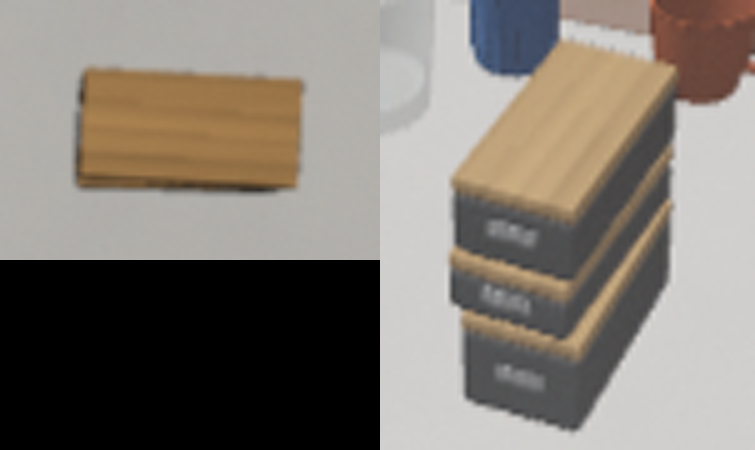

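The crop shows the dark boxes with wooden lids, the upper two shifted a few mm from the lowest. The top box centre is about (581,-204) with its lid at z 134. I'm moving above it now and turning the tool y axis to -4.4°.

```bash
python3 -m crank '{"fingers":[0,0,0,0,0,0,0,0,0,0,0,0],"travel":[[3.9,-2.3,0],[3.9,-2.3,0],[4,-2.4,0],[4,-2.4,0],[4,-2.4,0],[4,-2.4,0],[4,-2.4,0],[4,-2.4,0],[4,-2.4,0],[4,-2.3,0],[3.8,-2.2,0],[3.7,-2.2,0]],"rot":[[0,0,0],[0,0,0],[0,0,0],[0,0,0],[0,0,0],[0,0,0],[0,0,0],[0,0,0],[0,0,0],[0,0,0],[0,0,0],[0,0,0]]}' 40
python3 -m crank '{"fingers":[0,0,0,0,0,0,0,0,0],"travel":[[0,0,0],[0,0,0],[0,0,0],[0,0,0],[0,0,0],[0,0,0],[0,0,0],[0,0,0],[0,0,0]],"rot":[[0,0,-9.3],[0,0,-9.3],[0,0,-9.3],[0,0,-9.3],[0,0,-9.3],[0,0,-9.3],[0,0,-9.4],[0,0,0],[0,0,0]]}'
cat > st.py <<'E'
import sys;from rig import r;import numpy as np
s=r.read_state();p=np.array(s["eef_pos"]);R=np.array(s["tcp_rot"])
print("t",round(s["clock"],2),"p",p.round(1),"yaw_y",np.degrees(np.arctan2(R[1,1],R[0,1])).round(2),"z",R[:,2].round(3),"w",round(s["width"],3),"grip",round(s["grip_force"],1),"F",np.round(s["contact_force"],1))
if len(sys.argv)>3: print("tool-frame cm",((R.T@(np.array(list(map(float,sys.argv[1:4])))-p))/10).round(2))
E
python3 st.py 581.3 -204.4 122
```

```text
clock: 1.6
eef_pos: [581.3, -203.3, 256.1]
tcp_rot: [[0.937, 0.348, -0.0], [0.348, -0.937, 0.0], [-0.0, -0.0, -1.0]]
contact_force: [-0.0, -0.1, -0.5]
width: 0.998
grip_force: 0.0
clock: 2.72
eef_pos: [580.5, -204.7, 256.2]
tcp_rot: [[0.081, 0.997, -0.0], [0.997, -0.081, 0.0], [0.0, -0.0, -1.0]]
contact_force: [-0.0, -0.3, 0.9]
width: 0.997
grip_force: 0.0
t 2.73 p [ 580.5 -204.7  256.2] yaw_y -4.65 z [-0.  0. -1.] w 0.997 grip 0.0 F [-0.  -0.3  0.9]
tool-frame cm [ 0.03  0.08 13.42]
```

```bash
python3 -m crank '{"fingers":[0,0,0,0,0,0,0.4,0.6,0.6,0.6,0.6,0.6],"travel":[[0,0.1,3],[0,0,3],[0,0,3],[0,0,2.4],[0,0,2],[0,0,0],[0,0,0],[0,0,0],[0,0,0],[0,0,0],[0,0,0],[0,0,0]],"rot":[[0,0,0],[0,0,0],[0,0,0],[0,0,0],[0,0,0],[0,0,0],[0,0,0],[0,0,0],[0,0,0],[0,0,0],[0,0,0],[0,0,0]]}' 40; python3 st.py
```

```text
clock: 4.22
eef_pos: [581.8, -204.8, 123.5]
tcp_rot: [[0.077, 0.997, 0.001], [0.997, -0.077, -0.0], [-0.0, 0.001, -1.0]]
contact_force: [-4.2, 0.7, 5.5]
width: 0.697
grip_force: 42.5
t 4.22 p [ 581.8 -204.8  123.5] yaw_y -4.44 z [ 0.001 -0.    -1.   ] w 0.697 grip 42.5 F [-4.2  0.7  5.5]
```

```bash
python3 -m crank '{"fingers":[0.6,0.6,0.6,0.6,0.6,0.6,0.6,0.6,0.6,0.6,0.6,0.6],"travel":[[0,0,-0.5],[0,0,-1],[0,0,-2],[0,0,-2.5],[2,-0.3,0],[4,-0.6,0],[4,-0.6,0],[4,-0.6,0],[3.3,-0.6,0],[2,-0.3,0],[0,0,0],[0,0,0]],"rot":[[0,0,0],[0,0,0],[0,0,0],[0,0,0],[0,0,0],[0,0,0],[0,0,0],[0,0,0],[0,0,0],[0,0,0],[0,0,0],[0,0,0]]}'
python3 -m crank '{"fingers":[0.6,0.6,0.6,0.6,0.6,0.6,0.6,0.6,0.6],"travel":[[0,0,2],[0,0,3],[0,0,3],[0,0,3],[0,0,2],[0,0,1],[0,0,0.5],[0,0,0.2],[0,0,0]],"rot":[[0,0,0],[0,0,0],[0,0,0],[0,0,0],[0,0,0],[0,0,0],[0,0,0],[0,0,0],[0,0,0]]}'; python3 st.py; python3 - <<'E'
from h import *;from rig import r
im=r.get_image("side");cv2.imwrite("pics/side1.png",im["pixels"][:,:,::-1])
E
```

```text
clock: 5.72
eef_pos: [566.5, -10.1, 182.6]
tcp_rot: [[0.077, 0.997, 0.0], [0.997, -0.077, -0.0], [-0.0, 0.0, -1.0]]
contact_force: [0.6, -0.2, -4.0]
width: 0.7
grip_force: 44.0
clock: 6.85
eef_pos: [566.9, -9.9, 35.8]
tcp_rot: [[0.077, 0.997, 0.001], [0.997, -0.077, -0.0], [0.0, 0.001, -1.0]]
contact_force: [-0.7, -0.8, -3.9]
width: 0.696
grip_force: 44.0
t 6.85 p [566.9  -9.9  35.8] yaw_y -4.42 z [ 0.001 -0.    -1.   ] w 0.696 grip 44.0 F [-0.7 -0.8 -3.9]
```

View pics/side1.png

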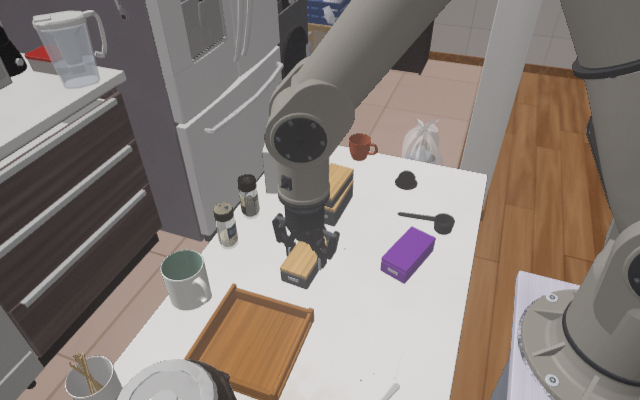

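The top box is held just above the worktop at (305,262) and the other two are still stacked at (340,195). I'll lower it the last 2 mm until it touches, then release and lift.

```bash
python3 -m crank '{"fingers":[0.6,0.6,0.6,0.6],"travel":[[0,0,0.1],[0,0,0.1],[0,0,0.1],[0,0,0]],"rot":[[0,0,0],[0,0,0],[0,0,0],[0,0,0]]}'; python3 st.py
```

```text
clock: 7.4
eef_pos: [566.7, -9.9, 33.4]
tcp_rot: [[0.077, 0.997, 0.001], [0.997, -0.077, -0.0], [-0.0, 0.001, -1.0]]
contact_force: [-9.3, -0.7, 19.3]
width: 0.696
grip_force: 45.4
t 7.4 p [566.7  -9.9  33.4] yaw_y -4.41 z [ 0.001 -0.    -1.   ] w 0.696 grip 45.4 F [-9.3 -0.7 19.3]
```

```bash
python3 -m crank '{"fingers":[0,0,0,0,0,0,0,0,0],"travel":[[0,0,-0.05],[0,0,0],[0,0,0],[0,0,-1],[0,0,-3],[0,0,-4],[0,0,-4],[0,0,-4],[0,0,0]],"rot":[[0,0,0],[0,0,0],[0,0,0],[0,0,0],[0,0,0],[0,0,0],[0,0,0],[0,0,0],[0,0,0]]}'; python3 st.py; python3 - <<'E'
from h import *;from rig import r
im=r.get_image("top");X=cloud(im);Z=X[...,2]
v,u=np.mgrid[:400,:640]
rect(X,(u>315)&(u<400)&(v>150)&(v<220)&(Z>80)&(Z<105),"shallow")
w=r.get_image("wrist");X2=cloud(w);Z2=X2[...,2]
rect(X2,(Z2>35)&(Z2<55)&(abs(X2[...,0]-567)<80)&(abs(X2[...,1]+10)<90),"upper")
o=np.zeros((400,800,3),np.uint8);o[:,:]=0
o=np.hstack([cv2.resize(im["pixels"],(400,250)),cv2.resize(w["pixels"],(400,250))])[:,:,::-1];cv2.imwrite("pics/c2.png",o)
E
```

```text
clock: 8.52
eef_pos: [568.1, -9.7, 196.5]
tcp_rot: [[0.077, 0.997, 0.006], [0.997, -0.077, -0.0], [0.0, 0.006, -1.0]]
contact_force: [-0.2, -0.3, -0.1]
width: 0.993
grip_force: 0.0
t 8.53 p [568.1  -9.7 196.5] yaw_y -4.43 z [ 0.006 -0.    -1.   ] w 0.993 grip 0.0 F [-0.2 -0.3 -0.1]
shallow n 1362 c [ 582.9 -204.2] wh [ 60.1 119.8] short-axis deg -5.36 z 90.6 mean [ 582.7 -204.3]
upper n 8409 c [566.5 -10.7] wh [ 60.1 119.9] short-axis deg -4.36 z 43.1 mean [566.9  -6.5]
```

View pics/c2.png

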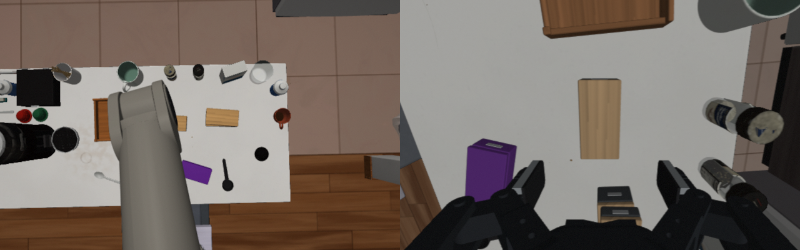

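The wrist view shows the top box alone on the worktop at (600,118) in the combined picture. The shallow box is still on the lowest one. Going to grasp the shallow box.

```bash
python3 -m crank '{"fingers":[0,0,0,0,0,0,0,0],"travel":[[-2,0.3,0],[-4,0.6,0],[-4.3,0.7,0],[-4,0.6,0],[-3,0.5,0],[-2,0.3,0],[0,0,0],[0,0,0]],"rot":[[0,0,0],[0,0,0],[0,0,0],[0,0,0],[0,0,0],[0,0,0.9],[0,0,0],[0,0,0]]}'; python3 st.py 582.8 -204.2 87
```

```text
clock: 9.62
eef_pos: [581.6, -203.3, 192.5]
tcp_rot: [[0.091, 0.996, -0.0], [0.996, -0.091, 0.001], [0.001, -0.001, -1.0]]
contact_force: [-0.4, 1.4, 0.2]
width: 0.999
grip_force: 0.0
t 9.62 p [ 581.6 -203.3  192.5] yaw_y -5.25 z [-0.     0.001 -1.   ] w 0.999 grip 0.0 F [-0.4  1.4  0.2]
tool-frame cm [-0.09  0.13 10.55]
```

```bash
python3 -m crank '{"fingers":[0,0,0,0,0,0,0.4,0.6,0.6,0.6,0.6,0.6],"travel":[[-0.1,0.1,2.5],[0,0,3],[0,0,2.5],[0,0,1.5],[0,0,1],[0,0,0],[0,0,0],[0,0,0],[0,0,0],[0,0,0],[0,0,0],[0,0,0]],"rot":[[0,0,0],[0,0,0],[0,0,0],[0,0,0],[0,0,0],[0,0,0],[0,0,0],[0,0,0],[0,0,0],[0,0,0],[0,0,0],[0,0,0]]}' 40; python3 st.py
```

```text
clock: 11.12
eef_pos: [582.7, -205.9, 88.8]
tcp_rot: [[0.093, 0.996, 0.001], [0.996, -0.093, -0.0], [-0.0, 0.001, -1.0]]
contact_force: [-3.7, 0.3, 6.3]
width: 0.694
grip_force: 42.7
t 11.12 p [ 582.7 -205.9   88.8] yaw_y -5.33 z [ 0.001 -0.    -1.   ] w 0.694 grip 42.7 F [-3.7  0.3  6.3]
```

```bash
python3 -m crank '{"fingers":[0.6,0.6,0.6,0.6,0.6,0.6],"travel":[[0,0,-0.5],[0,0,-1],[0,0,-2.5],[0,0,-3],[0,0,-2],[0,0,0]],"rot":[[0,0,0],[0,0,0],[0,0,0],[0,0,0],[0,0,0],[0,0,0]]}'
python3 -m crank '{"fingers":[0.6,0.6,0.6,0.6,0.6,0.6,0.6,0.6,0.6,0.6,0.6,0.6],"travel":[[2,-0.2,0],[3.5,-0.3,0],[4.5,-0.4,0],[4.5,-0.4,0],[4.5,-0.4,0],[4.5,-0.4,0],[4.5,-0.4,0],[4.5,-0.4,0],[4,-0.3,0],[2.6,-0.2,0],[1.5,-0.1,0],[0,0,0]],"rot":[[0,0,0],[0,0,0],[0,0,0],[0,0,0],[0,0,0],[0,0,0],[0,0,0],[0,0,0],[0,0,0],[0,0,-2],[0,0,-2],[0,0,0]]}'
python3 st.py 586 201 43
python3 - <<'E'
from h import *;from rig import r
im=r.get_image("side");cv2.imwrite("pics/side2.png",im["pixels"][:,:,::-1])
w=r.get_image("wrist")
im=r.get_image("top");X=cloud(im);Z=X[...,2];v,u=np.mgrid[:400,:640]
rect(X,(u>315)&(u<400)&(v>150)&(v<220)&(Z>45)&(Z<75),"lower")
E
```

```text
clock: 11.88
eef_pos: [583.2, -206.0, 179.4]
tcp_rot: [[0.093, 0.996, 0.003], [0.996, -0.093, -0.001], [-0.001, 0.003, -1.0]]
contact_force: [-0.8, -0.0, -1.9]
width: 0.691
grip_force: 44.2
clock: 13.38
eef_pos: [584.6, 202.0, 177.4]
tcp_rot: [[0.021, 1.0, -0.001], [1.0, -0.021, -0.0], [-0.0, -0.001, -1.0]]
contact_force: [-0.3, -0.9, -2.8]
width: 0.693
grip_force: 44.1
t 13.38 p [584.6 202.  177.4] yaw_y -1.22 z [-0.001 -0.    -1.   ] w 0.693 grip 44.1 F [-0.3 -0.9 -2.8]
tool-frame cm [-0.1   0.16 13.44]
lower n 1274 c [ 580.6 -205.6] wh [ 59.9 119.8] short-axis deg -1.21 z 56.5 mean [ 580.2 -204.8]
```

View pics/side2.png

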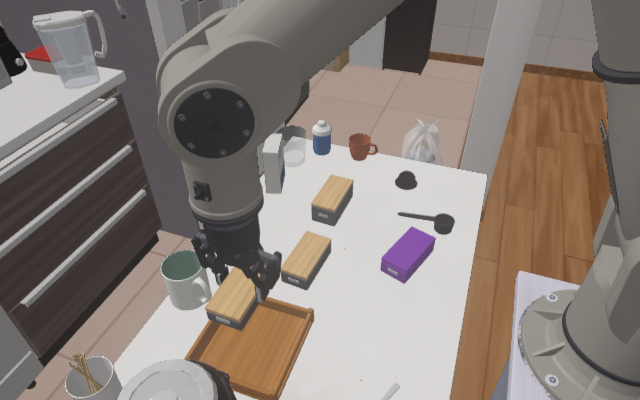

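The side picture shows the shallow box held over the caddy (240,300), the set-aside top box at (307,258) and the lowest box undisturbed at (333,198). Lowering into the caddy.

```bash
python3 -m crank '{"fingers":[0.6,0.6,0.6,0.6,0.6,0.6,0.6,0.6],"travel":[[-0.1,0.1,2],[0,0,3],[0,0,3],[0,0,2.5],[0,0,1.5],[0,0,0.8],[0,0,0.2],[0,0,0]],"rot":[[0,0,0],[0,0,0],[0,0,0],[0,0,0],[0,0,0],[0,0,0],[0,0,0],[0,0,0]]}'
python3 st.py
python3 -m crank '{"fingers":[0.6,0.6,0.6,0.6],"travel":[[0,0,0.1],[0,0,0.1],[0,0,0.1],[0,0,0]],"rot":[[0,0,0],[0,0,0],[0,0,0],[0,0,0]]}'; python3 st.py
```

```text
clock: 14.52
eef_pos: [586.1, 200.9, 48.4]
tcp_rot: [[0.023, 1.0, 0.001], [1.0, -0.023, 0.0], [0.0, 0.001, -1.0]]
contact_force: [-0.5, -0.3, -1.5]
width: 0.689
grip_force: 44.0
t 14.53 p [586.1 200.9  48.4] yaw_y -1.32 z [ 0.001  0.    -1.   ] w 0.689 grip 44.0 F [-0.5 -0.3 -1.5]
clock: 15.02
eef_pos: [585.7, 200.8, 44.8]
tcp_rot: [[0.023, 1.0, -0.0], [1.0, -0.023, 0.0], [0.0, -0.0, -1.0]]
contact_force: [0.1, 0.4, -3.3]
width: 0.692
grip_force: 44.0
t 15.03 p [585.7 200.8  44.8] yaw_y -1.32 z [-0.  0. -1.] w 0.692 grip 44.0 F [ 0.1  0.4 -3.3]
```

```bash
python3 -m crank '{"fingers":[0.6,0.6,0.6,0.6],"travel":[[0,0,0.1],[0,0,0.1],[0,0,0.05],[0,0,0]],"rot":[[0,0,0],[0,0,0],[0,0,0],[0,0,0]]}'; python3 st.py
```

```text
clock: 15.52
eef_pos: [585.8, 200.8, 42.9]
tcp_rot: [[0.023, 1.0, 0.0], [1.0, -0.023, -0.0], [-0.0, 0.0, -1.0]]
contact_force: [-4.1, -1.3, 8.4]
width: 0.695
grip_force: 45.2
t 15.53 p [585.8 200.8  42.9] yaw_y -1.32 z [ 0. -0. -1.] w 0.695 grip 45.2 F [-4.1 -1.3  8.4]
```

```bash
python3 -m crank '{"fingers":[0,0,0,0,0,0,0,0,0],"travel":[[0,0,-0.05],[0,0,0],[0,0,0],[0,0,-1],[0,0,-3],[0,0,-4],[0,0,-4],[0,0,-2],[0,0,0]],"rot":[[0,0,0],[0,0,0],[0,0,0],[0,0,0],[0,0,0],[0,0,0],[0,0,0],[0,0,0],[0,0,0]]}'
python3 -m crank '{"fingers":[0,0,0,0,0,0,0,0,0],"travel":[[-2,-0.1,0],[-4,-0.3,0],[-4.5,-0.3,0],[-4.5,-0.3,0],[-3.5,-0.2,0],[-1.6,-0.2,0],[-1,0,0],[0,0,0],[0,0,0]],"rot":[[0,0,0],[0,0,0],[0,0,0],[0,0,0],[0,0,0],[0,0,1.5],[0,0,1.6],[0,0,0],[0,0,0]]}'
python3 st.py 566.6 -10.5 33.5; python3 - <<'E'
from h import *;from rig import r
w=r.get_image("wrist");X2=cloud(w);Z2=X2[...,2]
rect(X2,(Z2>35)&(Z2<55)&(abs(X2[...,0]-567)<80)&(abs(X2[...,1]+10)<90),"upper")
rect(X2,(Z2>35)&(Z2<55)&(abs(X2[...,0]-586)<50)&(abs(X2[...,1]-201)<75),"shallow w")
cv2.imwrite("pics/w3.png",w["pixels"][:,:,::-1])
E
```

```text
clock: 16.65
eef_pos: [586.3, 200.9, 184.4]
tcp_rot: [[0.023, 1.0, 0.002], [1.0, -0.023, 0.001], [0.001, 0.002, -1.0]]
contact_force: [-0.0, 0.5, 0.1]
width: 0.999
grip_force: 0.0
clock: 17.77
eef_pos: [566.7, -8.6, 182.8]
tcp_rot: [[0.075, 0.997, -0.0], [0.997, -0.075, 0.001], [0.001, -0.0, -1.0]]
contact_force: [-0.3, 0.7, 0.3]
width: 1.0
grip_force: 0.0
t 17.77 p [566.7  -8.6 182.8] yaw_y -4.32 z [-0.     0.001 -1.   ] w 1.0 grip 0.0 F [-0.3  0.7  0.3]
tool-frame cm [-0.2   0.   14.93]
upper n 9031 c [566.5 -10.6] wh [ 60.3 119.3] short-axis deg -4.37 z 43.1 mean [566.9  -6.3]
shallow w n 193 c [581.9 140.9] wh [ 1.6 53.5] short-axis deg 87.63 z 39.5 mean [575.2 141.3]
```

View pics/w3.png

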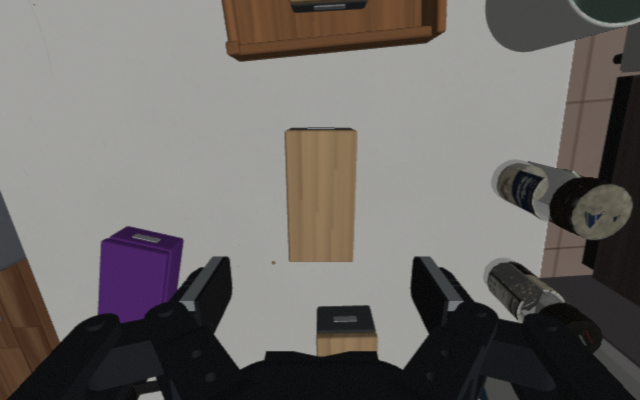

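The wrist view shows the shallow box inside the caddy (330,3). The top box is at (322,195), centred between the fingers. Grasping it now.

```bash
python3 -m crank '{"fingers":[0,0,0,0,0,0,0,0.4,0.6,0.6,0.6,0.6],"travel":[[-0.1,0,2.5],[0,0,3.5],[0,0,3.5],[0,0,3],[0,0,1.5],[0,0,0.7],[0,0,0],[0,0,0],[0,0,0],[0,0,0],[0,0,0],[0,0,0]],"rot":[[0,0,0],[0,0,0],[0,0,0],[0,0,0],[0,0,0],[0,0,0],[0,0,0],[0,0,0],[0,0,0],[0,0,0],[0,0,0],[0,0,0]]}' 40
python3 -m crank '{"fingers":[0.6,0.6,0.6,0.6,0.6,0.6,0.6],"travel":[[0,0,0],[0,0,-0.5],[0,0,-2],[0,0,-4],[0,0,-4],[0,0,-2],[0,0,0]],"rot":[[0,0,0],[0,0,0],[0,0,0],[0,0,0],[0,0,0],[0,0,0],[0,0,0]]}'; python3 st.py
python3 - <<'E'
from h import *;from rig import r
im=r.get_image("top");X=cloud(im);Z=X[...,2];v,u=np.mgrid[:400,:640]
rect(X,(u>315)&(u<400)&(v>150)&(v<220)&(Z>45)&(Z<75),"lower")
E
```

```text
clock: 19.32
eef_pos: [567.0, -10.9, 36.9]
tcp_rot: [[0.077, 0.997, 0.001], [0.997, -0.077, -0.0], [-0.0, 0.001, -1.0]]
contact_force: [-1.8, -0.4, 7.7]
width: 0.695
grip_force: 42.6
clock: 20.2
eef_pos: [567.4, -10.9, 163.3]
tcp_rot: [[0.077, 0.997, 0.004], [0.997, -0.077, -0.0], [0.0, 0.004, -1.0]]
contact_force: [0.1, 0.3, -3.2]
width: 0.698
grip_force: 45.0
t 20.2 p [567.4 -10.9 163.3] yaw_y -4.43 z [ 0.004 -0.    -1.   ] w 0.698 grip 45.0 F [ 0.1  0.3 -3.2]
lower n 1268 c [ 580.6 -205.7] wh [ 59.9 119.9] short-axis deg -1.35 z 56.5 mean [ 580.2 -204.7]
```

```bash
python3 -m crank '{"fingers":[0.6,0.6,0.6,0.6,0.6,0.6,0.6,0.6,0.6],"travel":[[-2,0.3,0],[-4,0.6,0],[-4.3,0.6,0],[-4,0.6,0],[-3,0.4,0],[-2,0.3,0],[0,0,0],[0,0,0],[0,0,0]],"rot":[[0,0,0],[0,0,0],[0,0,0],[0,0,0],[0,0,0],[0,0,0],[0,0,-1.5],[0,0,-1.6],[0,0,0]]}'; python3 st.py 580.8 -205.4 93
python3 - <<'E'
from h import *;from rig import r
w=r.get_image("wrist");X=cloud(w);Z=X[...,2]
m=(Z>112)&(Z<185)&(abs(X[...,0]-581)<45)&(abs(X[...,1]+205)<75);p=X[m];print(np.median(p,0))
rect(X,m&(abs(Z-np.median(p[:,2]))<5),"upper held")
E
```

```text
clock: 21.38
eef_pos: [579.7, -204.2, 160.8]
tcp_rot: [[0.021, 1.0, -0.0], [1.0, -0.021, 0.001], [0.001, -0.0, -1.0]]
contact_force: [0.5, 0.7, -2.7]
width: 0.694
grip_force: 44.9
t 21.38 p [ 579.7 -204.2  160.8] yaw_y -1.2 z [-0.     0.001 -1.   ] w 0.694 grip 44.9 F [ 0.5  0.7 -2.7]
tool-frame cm [-0.12  0.11  6.78]
[ 580.77748975 -184.34549086  166.93729015]
upper held n 31351 c [ 580.7 -190.8] wh [87.1 93.5] short-axis deg -1.34 z 166.9 mean [ 580.7 -184.2]
```

```bash
python3 -m crank '{"fingers":[0.6,0.6,0.6,0.6,0.6,0.6],"travel":[[-0.1,0.1,1.5],[0,0,2],[0,0,1.5],[0,0,0.8],[0,0,0.4],[0,0,0]],"rot":[[0,0,0],[0,0,0],[0,0,0],[0,0,0],[0,0,0],[0,0,0]]}'; python3 st.py
python3 -m crank '{"fingers":[0.6,0.6,0.6],"travel":[[0,0,0.1],[0,0,0.1],[0,0,0]],"rot":[[0,0,0],[0,0,0],[0,0,0]]}'; python3 st.py
```

```text
clock: 22.18
eef_pos: [580.7, -206.4, 98.8]
tcp_rot: [[0.023, 1.0, 0.0], [1.0, -0.023, 0.0], [0.0, 0.0, -1.0]]
contact_force: [-0.1, 0.6, -3.4]
width: 0.696
grip_force: 44.9
t 22.18 p [ 580.7 -206.4   98.8] yaw_y -1.32 z [ 0.  0. -1.] w 0.696 grip 44.9 F [-0.1  0.6 -3.4]
clock: 22.55
eef_pos: [580.6, -206.5, 97.0]
tcp_rot: [[0.023, 1.0, 0.0], [1.0, -0.023, -0.0], [-0.0, 0.0, -1.0]]
contact_force: [-0.4, 0.2, -3.9]
width: 0.696
grip_force: 44.9
t 22.55 p [ 580.6 -206.5   97. ] yaw_y -1.32 z [ 0. -0. -1.] w 0.696 grip 44.9 F [-0.4  0.2 -3.9]
```

```bash
python3 -m crank '{"fingers":[0.6,0.6,0.6,0.6,0.6],"travel":[[0,0,0.1],[0,0,0.1],[0,0,0.1],[0,0,0],[0,0,0]],"rot":[[0,0,0],[0,0,0],[0,0,0],[0,0,0],[0,0,0]]}'; python3 st.py
```

```text
clock: 23.18
eef_pos: [580.6, -206.4, 93.8]
tcp_rot: [[0.023, 1.0, -0.0], [1.0, -0.023, 0.0], [0.0, -0.0, -1.0]]
contact_force: [-0.4, -0.2, -3.5]
width: 0.695
grip_force: 44.9
t 23.18 p [ 580.6 -206.4   93.8] yaw_y -1.32 z [-0.  0. -1.] w 0.695 grip 44.9 F [-0.4 -0.2 -3.5]
```

```bash
python3 -m crank '{"fingers":[0.6,0.6,0.6],"travel":[[0,0,0.1],[0,0,0.05],[0,0,0]],"rot":[[0,0,0],[0,0,0],[0,0,0]]}'; python3 st.py
```

```text
clock: 23.55
eef_pos: [580.7, -206.5, 92.9]
tcp_rot: [[0.023, 1.0, 0.0], [1.0, -0.023, -0.0], [-0.0, 0.0, -1.0]]
contact_force: [-3.8, 1.3, 6.0]
width: 0.695
grip_force: 46.0
t 23.55 p [ 580.7 -206.5   92.9] yaw_y -1.32 z [ 0. -0. -1.] w 0.695 grip 46.0 F [-3.8  1.3  6. ]
```

Contact felt. I'll release, rise and move aside so the cameras can see.

```bash
python3 -m crank '{"fingers":[0,0,0,0,0,0,0,0,0,0,0,0],"travel":[[0,0,0],[0,0,0],[0,0,0],[0,0,-1],[0,0,-3],[0,0,-4],[0,0,-4],[2,0,-1],[4,0,0],[4,0,0],[4,0,0],[0,0,0]],"rot":[[0,0,0],[0,0,0],[0,0,0],[0,0,0],[0,0,0],[0,0,0],[0,0,0],[0,0,0],[0,0,0],[0,0,0],[0,0,0],[0,0,0]]}'; python3 st.py
python3 - <<'E'
from h import *;from rig import r
im=r.get_image("top");X=cloud(im);Z=X[...,2];v,u=np.mgrid[:400,:640]
rect(X,(u>315)&(u<400)&(v>150)&(v<220)&(Z>90)&(Z<115),"upper")
rect(X,(u>155)&(u<220)&(v>160)&(v<222)&(Z>38)&(Z<60)&(abs(X[...,0]-586)<60)&(abs(X[...,1]-201)<75),"shallow")
s=r.get_image("side");cv2.imwrite("pics/side3.png",s["pixels"][:,:,::-1])
E
```

```text
clock: 25.05
eef_pos: [583.6, -62.2, 222.5]
tcp_rot: [[0.018, 1.0, 0.0], [1.0, -0.018, 0.001], [0.001, -0.0, -1.0]]
contact_force: [-0.1, -0.3, -0.2]
width: 0.996
grip_force: 0.0
t 25.05 p [583.6 -62.2 222.5] yaw_y -1.01 z [ 0.     0.001 -1.   ] w 0.996 grip 0.0 F [-0.1 -0.3 -0.2]
upper n 1371 c [ 582.5 -206.2] wh [ 57.2 119. ] short-axis deg -1.22 z 100.6 mean [ 582.4 -205.7]
shallow n 1245 c [586.  201.4] wh [ 58.1 119.5] short-axis deg -1.21 z 44.6 mean [585.8 201.2]
```

View pics/side3.png

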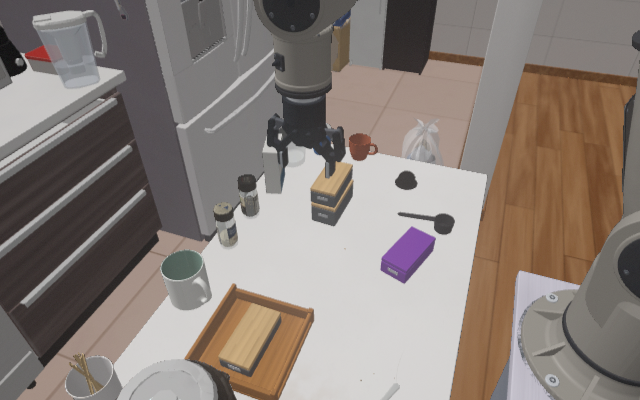

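The side picture shows the shallow box flat in the caddy at (250,338) and the top box squarely on the lowest box at (332,190). The measured offset is about 2 mm and the robot is clear of everything.

```bash
python3 -c "
from rig import r
print(r.close_job())"
```

```text
the job is handed in; nothing more can be done
None
```

The job is handed in: the shallow box lies flat in the middle of the caddy, and the top box is back on the lowest box, about 2 mm off centre and parallel, after about 25 s of robot time; no verdict was returned.

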